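# Slide the loaded dispensing tray up over the step onto the counting scale

### The job

Slide the loaded tray from the packing board up over the step onto the scale's pan, straight on until it pushes the rubber pad of the stop part of the way in, about half its 16 mm travel and never right to its end, and leave it lying flat and square on the pan. Raise only one end at a time and not steeply (the tray is to be slid, not carried), keep the bottle and carton in it standing, and be gentle: lower it fully before letting go, with no bumping, dropping or hard pressing on the scale, and nothing but the tray touches it. Leave everything else where it is.

Things in the scene. Friction and masses are not known exactly. Their poses are not given: they have to be found in the camera images.
- tray: Open aluminium dispensing tray, 180 mm long (its y axis) x 120 mm wide (x), walls 22 mm high and 3 mm thick, floor 4 mm, about 0.45 kg plus contents. Origin: centre of its underside; z up. Its +y end is the front and faces the scale. Over each end wall is a bar handle. A lane 28 mm wide along its middle line is clear for the fingers; the contents stand to the sides of it.
- front_bar (a point): Centre of the front (+y) bar handle: round steel, 10 mm thick, 100 mm long along the tray's x, 88.5 mm ahead of the tray's origin, 55 mm above its underside, free beneath down to the 22 mm end wall. Pinched with a finger on either side (along the tray's y) it turns between the fingers: the tray pivots about it, and its other end stays down when this end is raised. Axes as the tray's.
- rear_bar (a point): Centre of the rear (-y) bar handle, like the front one, 88.5 mm behind the tray's origin and 55 mm above the underside.
- tray_front (a point): Middle of the front lower edge of the tray (90 mm ahead of the origin).
- tray_rear (a point): Middle of the rear lower edge of the tray (90 mm behind the origin).
- medicine_bottle: Round amber bottle, 32 mm across, 72 mm tall, standing loose in the tray on its -x side. Origin: centre of its underside.
- pill_carton: Small upright paper carton, 30 x 36 x 60 mm, standing loose in the tray on its +x side. Origin: centre of its underside.
- board: Wooden packing board on a grey plinth, fixed to the counter, 320 x 320 mm, its flat top 60 mm above the origin (centre of its underside). The tray starts on it. Its +y edge (160 mm from the origin) faces the scale.
- scale: Grey counting scale with a flat steel pan, fixed beside the board across a slot of 5 to 11 mm, its axes parallel to the board's. Origin: on the counter under the pan; +y is the way the tray goes. Pan: x -110 to 110 mm, y -140 (entry edge) to 170 mm. Beyond its +x side is a display 60 mm high. It must be touched by the tray only, and takes at most 25 N from it.
- pan_edge (a point): A point below the middle of the pan's entry edge (a square step), 140 mm on the -y side of the scale's origin and level with the board's top (60 mm). The scale's feet are set differently every time: the pan's flat top stands 6 to 14 mm above this point, a height that is not measured and must be felt or seen.
- stop_zone (a point): A point 95 mm on the +y side of the scale's origin, at board height. About here stands the stop on the pan: a black rubber pad 100 mm wide, its top 22 mm above the pan, before a 190 mm wide aluminium cross-bar 23 mm high with two low knobs. It is clamped differently every time: the pad's face is anywhere from y 70 to 120 mm of the scale, which is not measured and must be felt or seen.
- stop (a joint): How far the pad of the stop has been pushed in along the scale's +y, in m: 0 at rest, 0.016 bottomed out. The pad is a friction buffer: it gives way at about 7 N, needs that force all along and does not spring back. Sliding the tray flat on the pan takes a few newtons besides.
- blister_pack: Flat tablet strip, 40 x 90 x 6 mm, lying on the board by its +x side. Origin: centre of its underside. A bystander, to be left alone.
- jar: White screw-top jar, 38 mm across, 50 mm tall, on the board by its -x side. Origin: centre of its underside. A bystander, to be left alone.
- ointment_box: Small flat cardboard box, 30 x 60 x 28 mm, on the board at its +x, -y corner. Origin: centre of its underside. A bystander, to be left alone.
- pen_cup: Grey cup, 70 mm across, 90 mm tall, on the counter at the left. Origin: centre of its underside. A bystander, to be left alone.
- stamp: Rubber stamp, 50 x 30 mm, 60 mm tall, on the counter at the right. Origin: centre of its underside. A bystander, to be left alone.
Not all that is in view belongs to the job. What is shaped like the medicine_bottle but red is not meant.

How it is judged:
By the outcome, as a careful person would: the job done as asked, in the order asked, and still so for the second after the job is handed in, with the robot touching nothing.
It also fails if it takes over 72 s, if anything falls off the work surface, if the arm or the gripper's body presses on something with over 40 N, if the wrist force passes 120 N, or if a joint passes its speed limit or range.

### The arm

A 6-joint arm with a two-finger parallel gripper is mounted at the origin on the work surface. World frame = base frame: x ahead of the robot, y to its left, z up, the work surface at z = 0. Lengths are in m, angles in rad, forces in N, time in s.
With the tool pointing down it reaches from about 0.275 to 0.75 m from the base axis. Payload 10.2 kg.
Tool frame: the origin (TCP) lies on the centre line of the jaws, within the pads' length; the fingertips stand 14 mm ahead of it and the grasp point (between the pads) lies 5 mm behind it (ctrl.nose_length is the distance from the TCP to the fingertips, in m); z points along the fingers, y is the line along which they close (so a half turn about z gives the same grasp; the last joint's range is limited). The gripper opens to 88 mm and grips with 3 to 60 N. Pads are 18 mm wide; open, the fingers measure 123 mm over their backs; the gripper's body (75 mm by 187 mm) begins 45 mm behind the grasp point.
Start: joints at [-1.33, 0.313, 1.498, -0, 1.331, -0.223], TCP at [0.235, -0.47, 0.253] pointing down, gripper open.
Joint ranges: [-2.94, 2.94], [-0.97, 2.17], [0.19, 2.56], [-1.23, 4.37], [0.02, 3.11], [-2.88, 2.88]. Speed limits (rad/s): [2.39, 2.39, 3.01, 3.14, 3.14, 3.14].

### API

Orientations are given as a 3x3 rotation matrix whose columns are the frame's x, y, z axes.
In Python, from bench import ctrl gives the robot as it stands. The module is installed in compiled form; this text tells all that it offers. Calls block until the motion is done:
- ctrl.move_ptp(position, orientation): joint-space move of the TCP to a pose.
- ctrl.servo_line(position, rotation=None, rate=0.15): straight line of the TCP; rotation=None keeps the orientation; rate is the mean speed in m/s.
- ctrl.set_joints(angles): joint-space move.
- ctrl.release() and ctrl.grab(newtons=None): open the fingers fully, or close them until they stop; newtons is the grip in N (None keeps the last).
- ctrl.dwell(seconds).
- ctrl.inverse_kinematics(position, orientation): joint angles nearest the present ones, or None.
- ctrl.state(): the state.
- ctrl.camera(name): name is "scene" or "top"; returns (picture, depth): 400x640x3 uint8, red, green, blue; 400x640 float32, m along the optical axis (not along the pixel's ray), 0 where there is no reading.
- ctrl.calibration(name): a dict with "fovy" (degrees; the focal length in pixels is half the picture's height over the tangent of half this angle, whatever the lens; pixels are square), "cx", "cy" (the principal point, pixels), "extrinsics" (4x4, takes a point from camera to world coordinates). Camera axes: x right, y down, z forward; pixel columns grow to the right and rows downward; lengths in m; the calibration is good to about 2 mm. A picture is of the moment at which its call begins. calibration takes no time and is no camera call.
A pose or a line that the arm cannot do raises ctrl.PlanningError and nothing moves.
- ctrl.hand_in(): hands the job in; it is judged then, once.
The state is a dict: "clock": time; "qpos": joint angles; "qd": joint speeds; "joint_torque": joint torques, N m; "ee_pos": TCP position; "ee_rot": TCP orientation; "force": force on the tool from outside, world axes, zero at the start; "torque": the same for the moment, N m; "grip_width": finger opening in m; "finger_force": force on a finger pad.
Only numpy, scipy, OpenCV 4.12 (cv2) and the standard library are available. Lean on these libraries where they do the work, as an engineer would, in place of code of your own. Each camera call takes 0.05 s, during which the arm holds its last target. There are 200 camera calls.

## Working session

There is one attempt and no reset: what is moved stays moved. The work goes in short steps, each a Python script; the robot and the scene stay as the last script left them, time stands still between calls to the robot, and variables do not carry over. Pictures are saved under pics/ and viewed, at most 10 in all, crops included, and the job is handed in when it is done.

```bash
mkdir -p pics; ls
python3 - <<'E'
from bench import ctrl
import cv2,numpy as np
for n in("scene","top"):
    p,d=ctrl.camera(n); cv2.imwrite(f"pics/{n}0.png",p[:,:,::-1]); np.save(f"{n}0.npy",d)
    c=ctrl.calibration(n); print(n,c["fovy"],c["cx"],c["cy"]); print(np.round(c["extrinsics"],4)); print((d==0).mean())
s=ctrl.state(); print(s["clock"],s["ee_rot"],s["force"],ctrl.nose_length)
E
```

```text
pics
scene 54.742382733317235 319.51581868939894 199.43498446345833
[[ 0.2564  0.7895 -0.5576  1.0467]
 [ 0.9665 -0.2049  0.1543 -0.1847]
 [ 0.0076 -0.5785 -0.8156  0.9253]
 [ 0.      0.      0.      1.    ]]
0.004046875
top 45.92342430925642 322.5463971006543 200.7338679407899
[[-0.0068 -0.9889  0.1484  0.2992]
 [-0.9998  0.0093  0.0158 -0.03  ]
 [-0.017  -0.1483 -0.9888  1.3738]
 [ 0.      0.      0.      1.    ]]
0.00400390625
0.1 [[ 8.94366531e-01  4.47334801e-01 -2.89202490e-04]
 [ 4.47334836e-01 -8.94365893e-01  1.09323327e-03]
 [ 2.30388446e-04 -1.10712160e-03 -9.99999361e-01]] [-0.08293236 -0.2412068  -0.54579811] 0.014
```

View pics/top0.png

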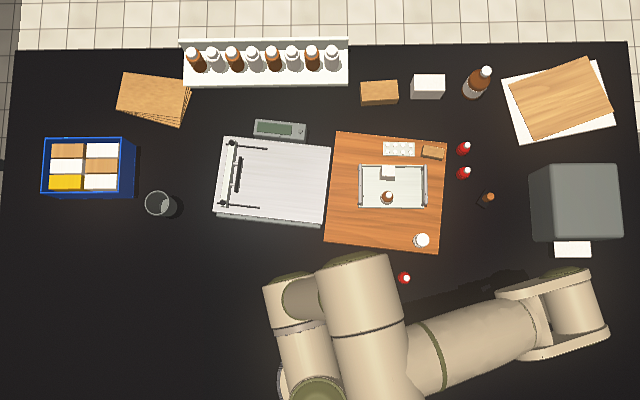

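View pics/scene0.png

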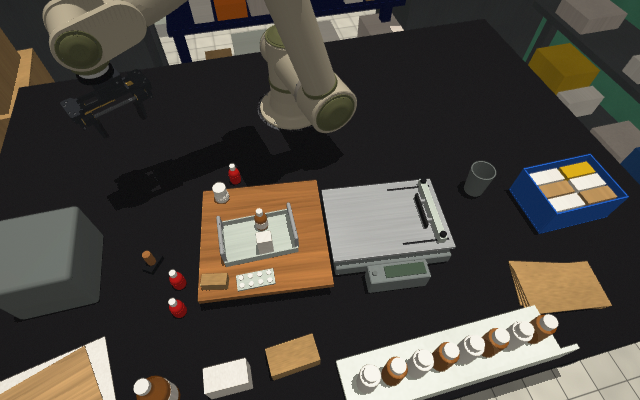

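```bash
cat > h.py <<'E'
from bench import ctrl
import cv2,numpy as np
def cloud(n,d):
    c=ctrl.calibration(n); f=200/np.tan(np.radians(c["fovy"]/2)); E=c["extrinsics"]
    v,u=np.mgrid[0:400,0:640]
    P=np.stack([(u-c["cx"])/f*d,(v-c["cy"])/f*d,d],-1)
    return P@E[:3,:3].T+E[:3,3]
def ray(n,u,v,z):
    c=ctrl.calibration(n); f=200/np.tan(np.radians(c["fovy"]/2)); E=c["extrinsics"]
    r=E[:3,:3]@np.array([(u-c["cx"])/f,(v-c["cy"])/f,1]); o=E[:3,3]
    return o+r*(z-o[2])/r[2]
E
python3 - <<'E'
from h import *
for n in("top","scene"):
    p=cv2.imread(f"pics/{n}0.png"); d=np.load(f"{n}0.npy"); W=cloud(n,d); z=W[...,2]
    hsv=cv2.cvtColor(p,cv2.COLOR_BGR2HSV)
    roi=(W[...,0]>.25)&(W[...,0]<.72)&(W[...,1]>-.4)&(W[...,1]<.3)
    wood=roi&(hsv[...,0]>4)&(hsv[...,0]<22)&(hsv[...,1]>90)&(abs(z-.06)<.012)
    print(n,"board z",np.percentile(z[wood],[5,50,95]).round(4))
    pt=W[wood][:,:2].astype(np.float32)
    lab=cv2.morphologyEx(wood.astype(np.uint8),cv2.MORPH_OPEN,np.ones((3,3)))
    cs,_=cv2.findContours(lab,0,2); c=max(cs,key=cv2.contourArea)[:,0]
    q=np.array([ray(n,u,v,.06)[:2] for u,v in c],np.float32)
    r=cv2.minAreaRect(q); print("board",r, cv2.boxPoints(r).round(4).tolist())
    pan=roi&(hsv[...,1]<40)&(hsv[...,2]>110)&(abs(z-.07)<.012)&(W[...,1]>r[0][1]+.15)
    print("pan z",np.percentile(z[pan],[5,25,50,75,95]).round(4),pan.sum())
    zp=np.median(z[pan])
    lab=cv2.morphologyEx(pan.astype(np.uint8),cv2.MORPH_OPEN,np.ones((3,3)))
    cs,_=cv2.findContours(lab,0,2); c=max(cs,key=cv2.contourArea)[:,0]
    q=np.array([ray(n,u,v,zp)[:2] for u,v in c],np.float32)
    r=cv2.minAreaRect(q); print("pan",r, cv2.boxPoints(r).round(4).tolist())
p=cv2.imread("pics/top0.png")
cv2.imwrite("pics/topc.png",cv2.resize(p[110:265,205:460],None,fx=3,fy=3,interpolation=cv2.INTER_CUBIC))
p=cv2.imread("pics/scene0.png")
cv2.imwrite("pics/scenec.png",cv2.resize(p[165:310,190:465],None,fx=2.9,fy=2.9,interpolation=cv2.INTER_CUBIC))
E
```

```text
top board z [0.0567 0.0612 0.0656]
board ((0.5224512219429016, -0.1868707835674286), (0.319525808095932, 0.32067620754241943), 82.93901824951172) [[0.34369999170303345, -0.3257000148296356], [0.661899983882904, -0.3650999963283539], [0.701200008392334, -0.04800000041723251], [0.382999986410141, -0.00860000029206276]]
pan z [0.0665 0.0703 0.0723 0.0741 0.0768] 7816
pan ((0.5585000514984131, 0.1332302838563919), (0.3097333014011383, 0.22056879103183746), 82.90631866455078) [[0.42989999055862427, -0.006800000090152025], [0.6488000154495239, -0.0340999998152256], [0.6870999932289124, 0.2732999920845032], [0.4681999981403351, 0.3005000054836273]]
scene board z [0.0567 0.0597 0.0623]
board ((0.5258601307868958, -0.1907711774110794), (0.31896159052848816, 0.32382380962371826), 82.89784240722656) [[0.34549999237060547, -0.32899999618530273], [0.6668000221252441, -0.36899998784065247], [0.7062000036239624, -0.05249999836087227], [0.3849000036716461, -0.012500000186264515]]
pan z [0.0665 0.0694 0.0705 0.0716 0.0731] 7501
pan ((0.5592851042747498, 0.12949755787849426), (0.30942875146865845, 0.21975387632846832), 82.88662719726562) [[0.4311000108718872, -0.010400000028312206], [0.6492000222206116, -0.03759999945759773], [0.6875, 0.2694000005722046], [0.46939998865127563, 0.29660001397132874]]
```

View pics/topc.png

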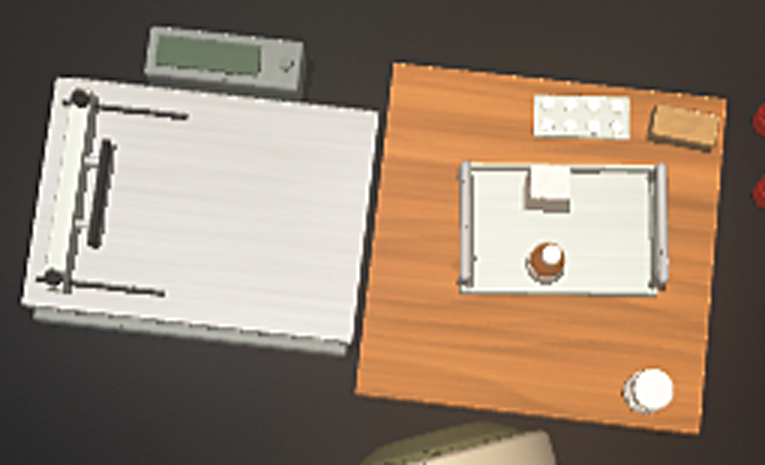

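View pics/scenec.png

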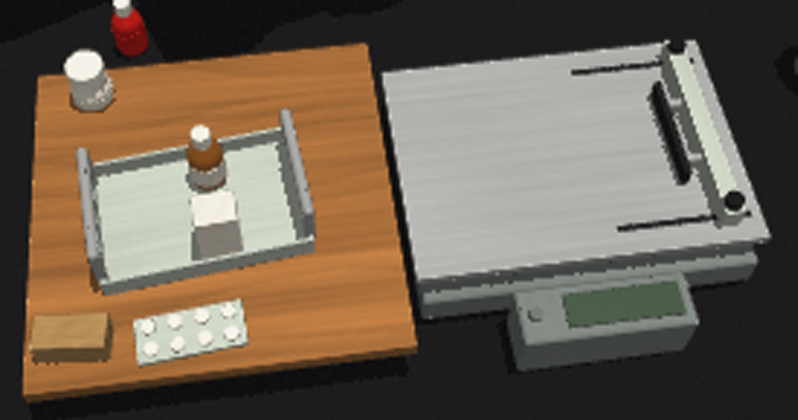

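Run:
```python
from h import *
th=np.radians(7.1); Y=np.array([np.sin(th),np.cos(th)]); X=np.array([Y[1],-Y[0]])
for n in("top","scene"):
    p=cv2.imread(f"pics/{n}0.png"); d=np.load(f"{n}0.npy"); W=cloud(n,d); z=W[...,2]
    O=np.array([.559,.1315])-.015*Y
    S=np.stack([(W[...,:2]-O)@X,(W[...,:2]-O)@Y],-1)
    bar=(z>.106)&(z<.122)&(W[...,0]>.4)&(W[...,0]<.62)&(W[...,1]<-.05)&(W[...,1]>-.35)
    nl,lab,st,ce=cv2.connectedComponentsWithStats(bar.astype(np.uint8),connectivity=8)
    for i in range(1,nl):
        if st[i,4]<15: continue
        q=W[lab==i]; m=q.mean(0); ev=np.linalg.svd(q[:,:2]-m[:2],full_matrices=False)[2][0]
        vu=np.argwhere(lab==i); r=[ray(n,u,v,.118)[:2] for v,u in vu]; rm=np.mean(r,0)
        ee=np.linalg.svd(r-rm,full_matrices=False)[2][0]; pr=(np.array(r)-rm)@ee
        print(n,"cand",st[i,4],m.round(4),"rayctr",((rm+ee*(pr.min()+pr.max())/2)).round(4),"ang",np.degrees(np.arctan2(ee[1],ee[0])).round(2),np.ptp(pr).round(4))
    hsv=cv2.cvtColor(p,cv2.COLOR_BGR2HSV)
    pad=(hsv[...,2]<70)&(abs(S[...,0])<.047)&(S[...,1]>.04)&(S[...,1]<.14)&(z>.077)&(z<.105)
    print("pad n",pad.sum(),"y pct",np.percentile(S[pad][:,1],[2,10,50,90,98]).round(4),"z",np.percentile(z[pad],[10,50,90]).round(4))
    vu=np.argwhere(pad); r=np.array([ray(n,u,v,.092)[:2] for v,u in vu]); print("ray y",np.percentile((r-O)@Y,[2,5,25,50,75,98]).round(4),"x",np.percentile((r-O)@X,[2,98]).round(4))
```

```text
top cand 127 [ 0.5335 -0.1098  0.1189] rayctr [ 0.5356 -0.1099] ang 178.8 0.1099
top cand 123 [ 0.5278 -0.2869  0.1185] rayctr [ 0.531  -0.2871] ang 178.62 0.1097
top cand 18 [ 0.5536 -0.186   0.1154] rayctr [ 0.5532 -0.1849] ang -95.36 0.0325
top cand 67 [ 0.4981 -0.1831  0.1129] rayctr [ 0.4975 -0.1822] ang 50.96 0.0301
pad n 99 y pct [0.1071 0.1078 0.109  0.1119 0.1133] z [0.0814 0.092  0.0975]
ray y [0.1052 0.1056 0.1072 0.1094 0.1114 0.1133] x [-0.0439  0.0444]
scene cand 155 [ 0.542  -0.1146  0.1183] rayctr [ 0.5403 -0.1145] ang -1.48 0.1111
scene cand 79 [ 0.5077 -0.1889  0.1119] rayctr [ 0.5118 -0.1891] ang -92.34 0.0293
scene cand 167 [ 0.5372 -0.2905  0.118 ] rayctr [ 0.5368 -0.2905] ang -0.97 0.1142
scene cand 54 [ 0.583  -0.1926  0.115 ] rayctr [ 0.5848 -0.1917] ang -96.4 0.0335
pad n 131 y pct [0.1035 0.1041 0.1054 0.1089 0.1099] z [0.0806 0.0904 0.0938]
ray y [0.0987 0.0994 0.1017 0.1046 0.1075 0.1102] x [-0.0428  0.0459]
```

```bash
cat >> h.py <<'E'
th=np.radians(7.1); Y=np.array([np.sin(th),np.cos(th)]); X=np.array([Y[1],-Y[0]])
O=np.array([.559,.1315])-.015*Y            # scale origin, xy
def s2w(x,y,z): return np.array([*(O+x*X+y*Y),z])
def w2s(p): p=np.array(p[:2])-O; return np.array([p@X,p@Y])
def rot(a):                                # a: tray yaw (deg, clockwise from +y); tool y = -tray y
    a=np.radians(a); y=np.array([-np.sin(a),-np.cos(a),0]); z=np.array([0,0,-1.]); return np.column_stack([np.cross(y,z),y,z])
def rep(t=""):
    s=ctrl.state(); f=s["force"]; print(t,"t%.1f"%s["clock"],"sc",(w2s(s["ee_pos"])*1e3).round(1),"z %.1f"%(s["ee_pos"][2]*1e3),
      "Fx %.1f Fy %.1f Fz %.1f"%(f[:2]@X,f[:2]@Y,f[2]),"w %.1f"%(s["grip_width"]*1e3),"pad %.1f"%np.max(s["finger_force"]))
    return f[:2]@Y,f[2],s
E
python3 - <<'E'
from h import *
R=rot(1.5)
print(ctrl.inverse_kinematics([.538,-.112,.22],R), ctrl.inverse_kinematics(s2w(0,.03,.12),rot(7.1)))
ctrl.move_ptp([.538,-.112,.22],R)
ctrl.servo_line([.538,-.112,.11],rate=.12); rep("down")
ctrl.grab(10); rep("grab10"); ctrl.grab(40); rep("grab40")
for i in range(4):
    p=ctrl.state()["ee_pos"]; ctrl.servo_line(p+[0,0,.002],rate=.03); rep("lift")
E
```

```text
[-4.18493177e-01  3.93015919e-01  1.47272381e+00 -4.44089210e-16
  1.27585292e+00  1.17848309e+00] [ 5.32960010e-02  5.61697000e-01  1.49131294e+00 -4.44089210e-16
  1.08858272e+00  1.74801070e+00]
down t2.9 sc [   9.6 -229.4] z 110.7 Fx -0.4 Fy -0.1 Fz 0.3 w 87.9 pad 0.0
grab10 t4.1 sc [   9.3 -229.4] z 110.0 Fx 0.8 Fy -1.6 Fz -0.0 w 9.0 pad 9.9
grab40 t4.3 sc [   9.3 -229.4] z 110.1 Fx 0.6 Fy -3.5 Fz 1.9 w 8.3 pad 39.1
lift t4.5 sc [   9.1 -229.3] z 111.8 Fx 0.2 Fy -0.8 Fz -3.4 w 8.2 pad 39.6
lift t4.8 sc [   9.  -229.1] z 113.7 Fx 0.1 Fy -0.4 Fz -3.8 w 8.1 pad 39.6
lift t5.0 sc [   9. -229.] z 115.8 Fx -0.4 Fy 0.6 Fz -2.9 w 7.9 pad 39.5
lift t5.3 sc [   9.  -228.9] z 118.0 Fx -0.0 Fy 0.5 Fz -3.4 w 8.2 pad 39.6
```

Run:
```python
from h import *
p=ctrl.state()["ee_pos"]; p[2]=.128; ctrl.servo_line(p,rate=.05); rep("up")
ctrl.servo_line(s2w(.003,-.165,.128),rot(7.1),rate=.06); rep("rot")
for y in(-.14,-.115,-.095):
    ctrl.servo_line(s2w(.002,y,.128),rate=.06); f,fz,s=rep("drag")
    if abs(f)>12 or abs(fz)>15: break
for n in("top",):
    p,d=ctrl.camera(n); cv2.imwrite("pics/top1.png",cv2.resize(p[100:270,205:460,::-1],None,fx=3,fy=3,interpolation=cv2.INTER_CUBIC))
```

```text
up t5.6 sc [   9.2 -228.7] z 128.4 Fx -0.0 Fy 2.2 Fz -2.1 w 8.4 pad 39.9
rot t6.8 sc [   3.1 -165.1] z 128.0 Fx 0.8 Fy 1.5 Fz -4.0 w 7.4 pad 39.9
drag t7.4 sc [   2.  -139.6] z 128.1 Fx -0.8 Fy 1.1 Fz -4.1 w 8.2 pad 39.9
drag t8.0 sc [   2.  -114.6] z 128.1 Fx 1.1 Fy 1.2 Fz -3.4 w 7.6 pad 39.9
drag t8.5 sc [  2.  -94.5] z 128.0 Fx 1.0 Fy 1.4 Fz -4.3 w 8.3 pad 39.9
```

View pics/top1.png

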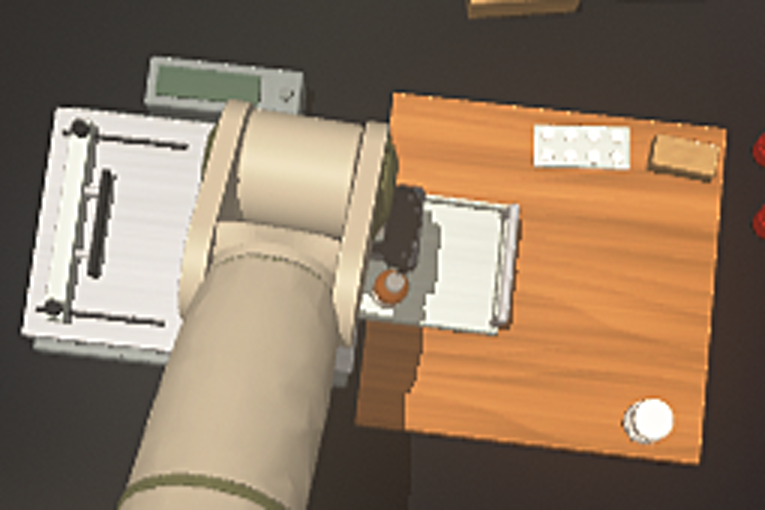

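Run:
```python
from h import *
z=.128
while z>.118:
    z-=.0007; ctrl.servo_line(s2w(.002,-.095,z),rate=.02); ctrl.dwell(.1); f,fz,s=rep()
    if fz>-.5: break
print(z); ctrl.release(); rep("rel")
ctrl.servo_line(s2w(.002,-.095,.20),rate=.15)
# rear bar guess: 177 mm behind
ctrl.servo_line(s2w(.002,-.095-.177,.20),rate=.2); rep()
p,d=ctrl.camera("scene"); cv2.imwrite("pics/scene2.png",cv2.resize(p[130:310,190:465,::-1],None,fx=2.9,fy=2.9,interpolation=cv2.INTER_CUBIC))
np.save("scene2.npy",d)
```

```text
t8.9 sc [  2.  -95.1] z 127.3 Fx -0.2 Fy 0.1 Fz -4.9 w 8.2 pad 39.9
 t9.2 sc [  2. -95.] z 126.6 Fx -0.4 Fy 1.3 Fz -3.9 w 7.9 pad 39.9
 t9.6 sc [  2. -95.] z 125.9 Fx -0.2 Fy 2.2 Fz -3.3 w 7.9 pad 39.9
 t9.9 sc [  2. -95.] z 125.2 Fx 0.8 Fy 1.2 Fz -3.3 w 8.2 pad 39.9
 t10.3 sc [  2.1 -95. ] z 124.8 Fx -0.7 Fy 1.2 Fz 0.2 w 8.1 pad 39.5
0.12449999999999997
rel t11.5 sc [  2. -95.] z 124.5 Fx 0.5 Fy -0.6 Fz -0.1 w 88.3 pad 0.0
 t13.2 sc [   1.9 -271.2] z 199.9 Fx 0.3 Fy -0.3 Fz 0.7 w 88.5 pad 0.0
```

View pics/scene2.png

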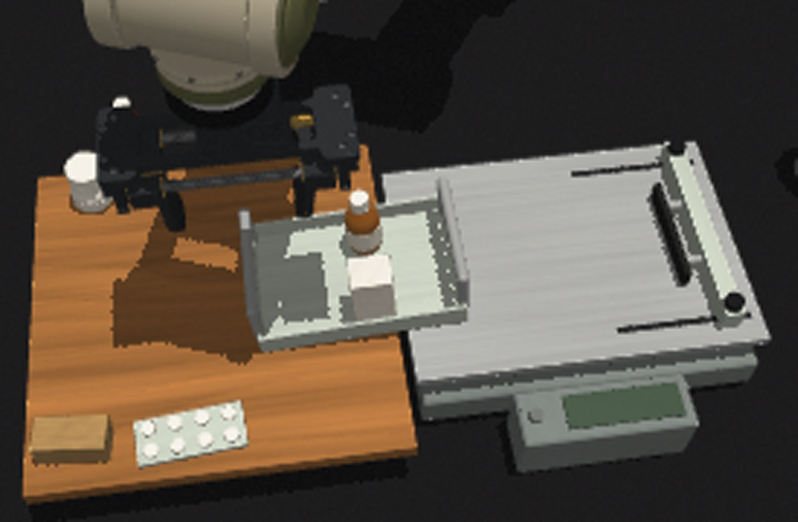

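Run:
```python
from h import *
ctrl.servo_line(s2w(.002,-.272,.11),rate=.12); rep("down")
ctrl.grab(10); ctrl.grab(40); rep("grab")
for i in range(1,9):
    ctrl.servo_line(s2w(.002,-.272+.00075*i,.11+.002*i),rate=.03); f,fz,s=rep("lift")
    if abs(f)>12 or fz>5 or fz<-12: raise SystemExit("force")
for y in np.arange(-.25,-.1,.02):
    ctrl.servo_line(s2w(.002*(y<-.2),y,.126),rate=.05); f,fz,s=rep("push")
    if abs(f)>10 or abs(fz)>12: break
    if y>-.135: break
```

```text
down t14.1 sc [   2.4 -272.1] z 110.7 Fx -0.1 Fy -0.0 Fz -0.3 w 88.2 pad 0.0
grab t15.5 sc [   2. -272.] z 110.0 Fx 0.5 Fy 1.3 Fz 2.2 w 8.0 pad 39.1
lift t15.8 sc [   1.9 -271.3] z 111.9 Fx 0.1 Fy -1.7 Fz -2.1 w 7.8 pad 39.4
lift t16.0 sc [   2.  -270.5] z 114.0 Fx -0.2 Fy -0.2 Fz -1.8 w 8.0 pad 39.5
lift t16.3 sc [   2.  -269.8] z 116.1 Fx 0.3 Fy -0.4 Fz -1.8 w 7.6 pad 39.5
lift t16.5 sc [   2.  -268.9] z 118.1 Fx -0.4 Fy -0.9 Fz -2.5 w 8.2 pad 39.7
lift t16.8 sc [   2.  -268.1] z 120.1 Fx -0.2 Fy -0.1 Fz -2.8 w 8.1 pad 39.8
lift t17.0 sc [   2.  -267.4] z 122.0 Fx 0.6 Fy -0.2 Fz -4.3 w 8.3 pad 40.0
lift t17.3 sc [   2.  -266.7] z 124.1 Fx 0.8 Fy -0.3 Fz -5.5 w 7.8 pad 40.0
lift t17.5 sc [   2.  -265.9] z 126.1 Fx 0.4 Fy 0.2 Fz -4.2 w 8.3 pad 39.9
push t18.0 sc [   1.9 -249.4] z 125.9 Fx -0.1 Fy 1.2 Fz -4.6 w 8.0 pad 39.9
push t18.5 sc [   1.9 -229.6] z 125.9 Fx 0.1 Fy 1.7 Fz -3.6 w 8.0 pad 39.9
push t19.1 sc [   1.9 -209.6] z 125.9 Fx 0.0 Fy 1.3 Fz -5.1 w 7.9 pad 39.9
push t19.6 sc [-1.000e-01 -1.896e+02] z 125.9 Fx 0.2 Fy 0.7 Fz -4.2 w 7.7 pad 39.9
push t20.2 sc [-1.000e-01 -1.696e+02] z 125.9 Fx -0.9 Fy 1.0 Fz -4.5 w 8.0 pad 39.9
push t20.7 sc [-1.000e-01 -1.496e+02] z 125.9 Fx -0.9 Fy 1.2 Fz -4.2 w 8.0 pad 39.9
push t21.3 sc [-1.000e-01 -1.296e+02] z 125.9 Fx -0.7 Fy 0.3 Fz -4.1 w 8.0 pad 39.9
```

Run:
```python
from h import *
ctrl.servo_line(s2w(0,-.108,.126),rate=.05); rep()
z=.126
while z>.117:
    z-=.0007; ctrl.servo_line(s2w(0,-.108,z),rate=.02); ctrl.dwell(.1); f,fz,s=rep()
    if fz>-1: break
zc=z; z+=.001; print("zc",zc)
y=-.108; ctrl.servo_line(s2w(0,y,z),rate=.02)
while y<-.06:
    y+=.002; ctrl.servo_line(s2w(0,y,z),rate=.03); ctrl.dwell(.08); f,fz,s=rep("push")
    if f<-4: break
print("y",y,"z",z)
```

```text
t21.9 sc [  -0.2 -107.6] z 125.9 Fx 0.1 Fy 0.9 Fz -4.1 w 8.3 pad 39.9
 t22.2 sc [  -0.  -108.1] z 125.2 Fx -0.2 Fy 0.5 Fz -4.3 w 8.1 pad 40.0
 t22.6 sc [ 1.000e-01 -1.082e+02] z 124.7 Fx 0.3 Fy -1.5 Fz -2.6 w 8.0 pad 39.9
 t22.9 sc [   0. -108.] z 123.9 Fx 0.2 Fy -1.6 Fz -2.9 w 8.2 pad 39.9
 t23.3 sc [  -0. -108.] z 123.2 Fx 0.1 Fy -1.0 Fz -3.9 w 8.1 pad 39.9
 t23.6 sc [  -0. -108.] z 122.5 Fx -1.0 Fy -1.5 Fz -3.3 w 7.8 pad 39.9
 t24.0 sc [  -0. -108.] z 121.8 Fx -0.3 Fy -0.7 Fz -3.4 w 7.8 pad 39.9
 t24.3 sc [   0. -108.] z 121.1 Fx 0.4 Fy -0.9 Fz -3.6 w 8.0 pad 39.9
 t24.7 sc [ 1.00e-01 -1.08e+02] z 120.8 Fx -2.3 Fy -2.1 Fz 4.0 w 7.8 pad 39.1
zc 0.12039999999999995
push t25.3 sc [-1.000e-01 -1.057e+02] z 121.2 Fx -0.5 Fy 0.3 Fz -4.1 w 8.2 pad 40.0
push t25.6 sc [  -0.  -103.8] z 121.4 Fx -0.6 Fy 1.4 Fz -4.1 w 8.1 pad 40.0
push t25.9 sc [   0.  -101.9] z 121.4 Fx -1.1 Fy 1.3 Fz -3.1 w 8.4 pad 39.9
push t26.3 sc [ -0.  -99.9] z 121.4 Fx 0.1 Fy 0.2 Fz -3.3 w 8.0 pad 39.9
push t26.6 sc [ -0.  -97.9] z 121.4 Fx 0.2 Fy 0.4 Fz -3.5 w 8.2 pad 39.9
push t26.9 sc [ -0.  -95.8] z 121.4 Fx -0.5
[... 187 characters left out ...]
.9 sc [ -0.  -89.8] z 121.4 Fx 0.6 Fy -0.6 Fz -3.3 w 8.0 pad 39.9
push t28.3 sc [ -0.  -87.9] z 121.4 Fx -0.4 Fy 0.6 Fz -4.0 w 7.9 pad 39.9
push t28.6 sc [ -0.  -85.8] z 121.4 Fx 1.0 Fy 0.5 Fz -3.6 w 7.9 pad 39.9
push t28.9 sc [ -0.  -83.9] z 121.4 Fx 0.8 Fy 0.5 Fz -3.6 w 8.2 pad 40.0
push t29.3 sc [ -0.  -81.9] z 121.4 Fx 0.7 Fy 1.4 Fz -4.1 w 8.3 pad 40.0
push t29.6 sc [ -0.  -79.9] z 121.4 Fx 0.4 Fy -0.5 Fz -3.4 w 8.1 pad 40.0
push t29.9 sc [ -0.  -77.9] z 121.4 Fx 0.1 Fy 0.2 Fz -4.3 w 7.9 pad 40.0
push t30.3 sc [ -0.1 -76. ] z 121.4 Fx -0.0 Fy -1.1 Fz -3.6 w 8.1 pad 39.9
push t30.6 sc [ -0.  -74.8] z 121.5 Fx -1.6 Fy -6.8 Fz -2.4 w 8.1 pad 39.8
y -0.07399999999999997 z 0.12139999999999995
```

Run:
```python
from h import *
y,z=-.074,.1214
while y<-.0671:
    y+=.001; ctrl.servo_line(s2w(0,y,z),rate=.02); ctrl.dwell(.08); f,fz,s=rep("push")
    if f<-14 or s["ee_pos"] is None: break
while z>.1190:
    z-=.0004; ctrl.servo_line(s2w(0,y,z),rate=.02); ctrl.dwell(.1); f,fz,s=rep("low")
    if fz>-.8: break
ctrl.release(); rep("rel")
ctrl.servo_line(s2w(0,y,.21),rate=.12)
ctrl.move_ptp(s2w(0,-.3,.28),rot(7.1)); rep("away")
for n in("top","scene"):
    p,d=ctrl.camera(n); cv2.imwrite(f"pics/{n}3.png",p[:,:,::-1]); np.save(n+"3.npy",d)
a=cv2.imread("pics/scene3.png")[150:310,310:465]; b=cv2.imread("pics/top3.png")[125:240,205:345]
cv2.imwrite("pics/fin.png",np.vstack([cv2.resize(a,(500,500*160//155))[:300-0] if 0 else cv2.resize(a,(380,392)),]))
cv2.imwrite("pics/fin.png",np.hstack([cv2.resize(a,(390,400),interpolation=2),cv2.resize(b,(400,400*115//140),interpolation=2) if 0 else cv2.copyMakeBorder(cv2.resize(b,(400,328),interpolation=2),0,72,0,0,0)]))
```

```text
push t30.9 sc [ -0.  -74.2] z 121.5 Fx -0.4 Fy -10.1 Fz -1.4 w 8.2 pad 39.7
push t31.3 sc [  0.  -73.3] z 121.6 Fx -2.1 Fy -9.5 Fz -1.8 w 8.2 pad 39.7
push t31.6 sc [ -0.  -72.3] z 121.5 Fx -2.2 Fy -9.1 Fz -1.5 w 8.3 pad 39.7
push t31.9 sc [  0.  -71.3] z 121.6 Fx -1.6 Fy -9.5 Fz -2.1 w 8.2 pad 39.7
push t32.3 sc [ -0.  -70.3] z 121.6 Fx -2.1 Fy -10.8 Fz -1.1 w 8.1 pad 39.7
push t32.6 sc [ -0.  -69.3] z 121.5 Fx -2.2 Fy -9.6 Fz -1.6 w 8.0 pad 39.7
push t32.9 sc [ -0.  -68.3] z 121.5 Fx -2.2 Fy -9.8 Fz -1.3 w 8.0 pad 39.7
low t33.3 sc [  0.  -68.4] z 121.1 Fx -2.0 Fy -9.5 Fz -0.9 w 7.9 pad 39.7
low t33.6 sc [  0.  -68.5] z 120.8 Fx -2.2 Fy -10.9 Fz 0.7 w 8.1 pad 39.6
rel t34.9 sc [ -0. -67.] z 120.6 Fx -0.2 Fy -0.0 Fz 1.4 w 88.4 pad 0.0
away t36.7 sc [   0. -299.] z 279.4 Fx 0.6 Fy -0.2 Fz 0.2 w 88.1 pad 0.0
```

View pics/fin.png

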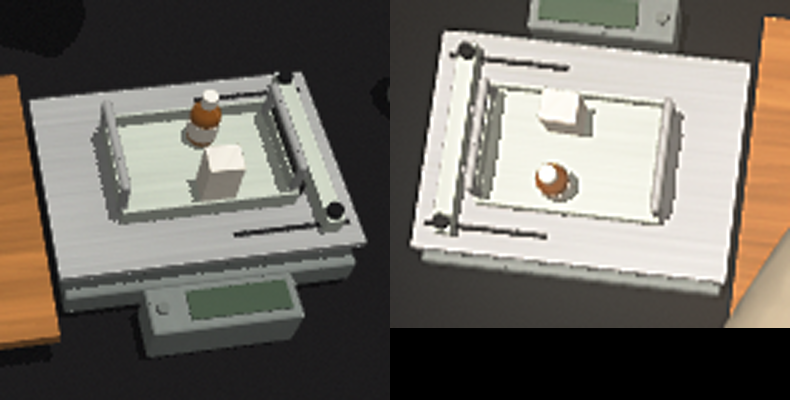

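Run:
```python
from h import *
for n in("top","scene"):
    W=cloud(n,np.load(n+"3.npy")); z=W[...,2]
    S=(W[...,:2]-O)@np.column_stack([X,Y])
    for nm,yc in(("front",.1085),("rear",-.0685)):
        m=(z>.115)&(z<.136)&(abs(S[...,0])<.06)&(abs(S[...,1]-yc)<.013)
        vu=np.argwhere(m); r=np.array([w2s(ray(n,u,v,.1295)) for v,u in vu]); c=r.mean(0); k=np.polyfit(r[:,0],r[:,1],1)
        print(n,nm,len(r),"mid x",(r[:,0].min()+r[:,0].max())/2,"y",c[1].round(4),"slope deg",np.degrees(k[0]).round(2),"z",np.median(z[m]).round(4))
```

```text
top front 151 mid x -0.002389026244898812 y 0.1102 slope deg 0.07 z 0.1312
top rear 138 mid x -0.003052741585272526 y -0.0664 slope deg 0.29 z 0.1305
scene front 163 mid x 0.0031474626065622797 y 0.1053 slope deg -0.49 z 0.1292
scene rear 159 mid x 0.0030717289398655943 y -0.0706 slope deg -0.14 z 0.1294
```

Run:
```python
from h import *
ctrl.move_ptp(s2w(0,-.0684,.21),rot(7.1))
ctrl.servo_line(s2w(0,-.0684,.1205),rate=.1); rep("down")
ctrl.grab(10); ctrl.grab(40); rep("grab")
z=.1212; y=-.0684
ctrl.servo_line(s2w(0,y,z),rate=.02); rep("up")
while y<-.063:
    y+=.0006; ctrl.servo_line(s2w(0,y,z),rate=.02); ctrl.dwell(.1); f,fz,s=rep("push")
    if w2s(s["ee_pos"])[1]>-.0672 or f<-14: break
while z>.1192:
    z-=.0004; ctrl.servo_line(s2w(0,y,z),rate=.02); ctrl.dwell(.1); f,fz,s=rep("low")
    if fz>-.3: break
ctrl.release(); rep("rel")
ctrl.servo_line(s2w(0,y,.21),rate=.12)
ctrl.move_ptp(s2w(0,-.3,.28),rot(7.1)); rep("away")
W=cloud("top",ctrl.camera("top")[1]); z=W[...,2]; S=(W[...,:2]-O)@np.column_stack([X,Y])
for yc in(.11,-.067):
    m=(z>.115)&(z<.136)&(abs(S[...,0])<.06)&(abs(S[...,1]-yc)<.013)
    r=np.array([w2s(ray("top",u,v,.1295)) for v,u in np.argwhere(m)]); print(r.mean(0).round(4),np.degrees(np.polyfit(*r.T,1)[0]).round(2),np.median(z[m]).round(4))
p=ctrl.camera("scene")[0]; cv2.imwrite("pics/end.png",cv2.resize(p[150:310,190:465,::-1],None,fx=2.5,fy=2.5))
```

```text
down t38.8 sc [  0.4 -68.4] z 121.1 Fx -0.5 Fy 0.1 Fz 0.2 w 88.1 pad 0.0
grab t40.2 sc [ -0.  -68.6] z 120.5 Fx -1.4 Fy -2.6 Fz 1.3 w 7.7 pad 39.0
up t40.5 sc [ -0.2 -68.5] z 120.9 Fx -0.6 Fy -3.4 Fz -2.4 w 8.0 pad 39.4
push t40.8 sc [ -0.2 -68.4] z 121.0 Fx -1.0 Fy -6.7 Fz -1.7 w 7.6 pad 39.3
push t41.1 sc [ -0.1 -68.2] z 121.1 Fx -1.7 Fy -9.1 Fz -1.0 w 8.2 pad 39.3
push t41.5 sc [ -0.1 -67.8] z 121.1 Fx -1.5 Fy -10.1 Fz -0.7 w 8.2 pad 39.2
push t41.9 sc [ -0.1 -67.2] z 121.1 Fx -1.1 Fy -10.4 Fz -0.9 w 7.5 pad 39.2
push t42.2 sc [ -0.  -66.6] z 121.2 Fx -1.6 Fy -9.9 Fz -0.3 w 8.0 pad 39.2
low t42.5 sc [ -0.  -66.7] z 120.8 Fx -0.8 Fy -10.7 Fz 0.6 w 7.9 pad 39.2
rel t43.8 sc [  0.  -65.4] z 120.8 Fx -0.5 Fy 0.2 Fz 0.3 w 88.1 pad 0.0
away t45.6 sc [   0. -299.] z 279.4 Fx 0.4 Fy 0.3 Fz 0.4 w 88.5 pad 0.0
[-0.0029  0.112 ] 0.09 0.1309
[-0.003  -0.0647] -0.32 0.131
```

View pics/end.png

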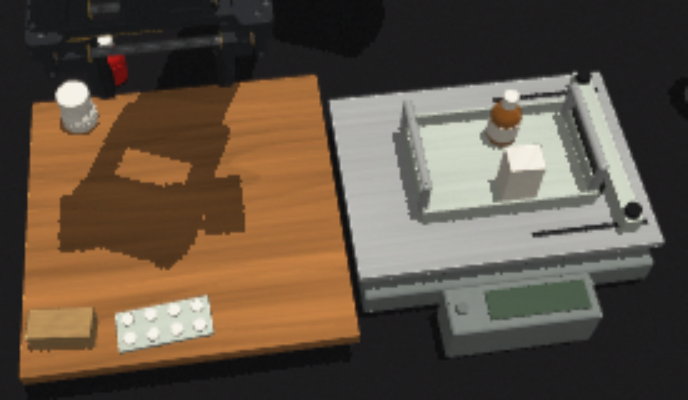

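The tray lies flat and square on the pan against the pad, the bottle and carton are standing, and the bystanders have not moved.

```bash
python3 -c "
from bench import ctrl
print(ctrl.hand_in())"
```

```text
the job is handed in; nothing more can be done
None
```

I slid the tray onto the pan and handed the job in at about 46 s: it lies flat and square with the bottle and carton standing, and the stop's pad is pushed in about 8 mm (estimated from the arm's travel after contact).

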